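# Draw out the telescopic height gauge and hold it at its second stop

### The job

Get the round-tubed telescopic height gauge ready for checking the cutter height: first flip its dust cap open, past upright, so that it lies back out of the way, then press its release button fully down (it stays down), then take the bare knob and draw the telescope straight up past its first stop to the second, as far as it goes. Finish while still holding the knob there with the gauge fully drawn out, because springs pull it back in when it is let go. Leave the square-tubed holder's cap shut and do not disturb the loose things lying about.

Things in the scene. Friction and masses are not known exactly. Their poses are not given: they have to be found in the camera images.
- gauge: Height gauge fixed to the table: grey foot 108 x 56 x 18 mm, upright round aluminium tube 28 mm across, mouth 85 mm above the table. Origin on the table under the tube's axis; z up, -x from the tube towards the release button, y along the cap's hinge. The foot ends 80 mm from the tube's axis on the button side, 28 mm behind. Place and yaw vary.
- gauge_tab (a point): Centre of the grip part of the thumb tab on the gauge's black dust cap (round hood over the knob, 34 mm across, at height 87 to 130 mm when shut). The tab juts out on the button side: 20 mm long, 12 mm wide (along the gauge's y), 5 mm thick; this point is 92 mm above the table when shut, 12 mm out from the hood, 49 mm from the hinge. Pinched along the gauge's y it can turn between the fingers.
- gauge_hinge (a point): Middle of the cap's hinge line (along the gauge's y), 20 mm behind the tube's axis, 87 mm above the table.
- gauge_cap (a joint): Opening angle of the gauge's dust cap: 0 shut, 1.57 upright, 2.7 fully back. It swings freely about its hinge: let go below about 0.5 it falls shut, above about 1.1 it falls right back by itself. When fully back it reaches about 55 mm behind the hinge.
- release_top (a point): Centre of the top of the round steel release button, 24 mm across, top 56 mm above the table, in a boss 34 mm across and 45 mm high on the gauge's foot, 58 mm from the tube's axis towards -x of the gauge.
- release (a joint): How far the release button is pressed down: 0 out, 0.006 m fully down. About 4 to 5 N presses it; friction keeps it where it is left. Until it is nearly down a bolt locks the telescope.
- knob (a point): Grip centre of the telescope's knob: an upright steel cylinder 20 mm across and 35 mm high, standing just above the tube's mouth when in; this point is 24 mm above the mouth (109 mm above the table when in) and 12 mm below the knob's top. Covered by the dust cap until that is opened. It moves straight up with the telescope, 100 mm in all.
- pointer (a joint): How far the thin upper section (with the knob) is drawn out of the thicker one: 0 in, 0.05 m fully out, which is the first stop. Spring 1.5 to 2.3 N back in, so it comes out first.
- sleeve (a joint): How far the thicker lower section is drawn out of the tube: 0 in, 0.05 m fully out. Spring 5 to 6 N back in, so it comes out after the upper one; with both fully out the gauge is at its second stop (total pull there about 7 N).
- awl_tube: Another holder fixed to the table, to be left alone: the same grey foot, but a square tube 28 mm wide with a square black cap (34 mm, closed height 87 to 130 mm) and no button. Origin on the table under the tube's axis.
- awl_tube_cap (a joint): Opening angle of the square holder's cap: 0 shut.
- setting_block: Loose light grey block 40 x 60 x 46 mm with a black knob on top; bystander.
- pencil: Loose flat red carpenter's pencil, 118 mm long, 8 mm thick; bystander.
- spindle_ring: Loose steel spacer ring, 60 mm across, 20 mm high; bystander.
- offcut: Loose pine offcut 60 x 75 x 22 mm; bystander.

How it is judged (in metres and radians):
On the way, in this order (a step that is already met when the one before it is completed fails the run):
1. the gauge's dust cap is open, lying back past upright (value of joint gauge_cap above 1.9 rad), for 0.2 s.
2. the release button is down (value of joint release above 0.0048 m), for 0.1 s.
3. the telescope is at its first stop, the upper section out (value of joint pointer above 0.045 m), for 0.05 s.
4. the telescope is at its second stop (value of joint each of pointer, sleeve above 0.046 m), for 0.2 s.
At the end, for the whole second after the job is handed in: Both sections are within 4 mm of fully out, held by the fingers on the knob (more than 1.5 N); the gauge's cap lies back (over 1.9 rad), its button is down (over 4.8 of 6 mm) and the square holder's cap is shut (under 0.15 rad) (all of step 4 and contact force between the fingers and pointer above 1.5 N and value of joint gauge_cap above 1.9 rad and value of joint release above 0.0048 m and value of joint awl_tube_cap below 0.15 rad); the arm keeps its last pose, push and grip.
It fails at once if the square holder's cap is opened (value of joint awl_tube_cap above 0.3 rad).
It fails at once if a loose thing is shifted by more than 30 mm (distance of any of setting_block, pencil, spindle_ring, offcut from where it was at the start of the episode above 0.03 m).
It also fails if it takes over 61 s, if anything falls off the work surface, if the arm or the gripper's body presses on something with over 40 N, if the wrist force passes 120 N, or if a joint passes its speed limit or range.

### The arm

A 6-joint arm with a two-finger parallel gripper is mounted at the origin on a cart in front of the work surface, level with it; the furniture and walls round the work are solid. World frame = base frame: x ahead of the robot, y to its left, z up, the work surface at z = 0. Lengths are in m, angles in degrees, forces in N, time in s.
With the tool pointing down it reaches from about 0.325 to 0.85 m from the base axis. Payload 15.5 kg.
Tool frame: the origin (TCP) lies at the very end of the fingers, on their centre line; the grasp point (between the pads) lies arm.grip_depth behind it (arm.grip_depth is the distance from the TCP to the grasp point, in m); z points along the fingers, y is the direction in which the jaws open and shut (so a half turn about z gives the same grasp; the last joint's range is limited). The gripper opens to 91 mm and grips with 3 to 60 N. Pads are 32 mm wide; open, the fingers measure 118 mm over their backs; the gripper's body (76 mm by 178 mm) begins 60 mm behind the grasp point.
Start: joints at [59.158, 28.281, 77.091, -0, 74.628, -5.472], TCP at [0.268, 0.565, 0.188] pointing down, gripper open.
Joint ranges: [-166.48, 166.48], [-47.26, 123.95], [12.59, 153.08], [-70.14, 250.14], [6.76, 159.57], [-176.63, 176.63]. Speed limits (degrees/s): [108.29, 108.29, 147.25, 172.46, 172.46, 172.46].

### API

Orientations are given as a 3x3 rotation matrix whose columns are the frame's x, y, z axes.
In Python, from rig import arm gives the robot as it stands. Calls block until the motion is done:
- arm.move_to(position, orientation): joint-space move of the TCP to a pose.
- arm.move_l(position, orientation=None, feed=0.15): straight line of the TCP; orientation=None keeps the orientation; feed is the mean speed in m/s.
- arm.move_joints(angles): joint-space move.
- arm.grip(opening): finger opening in m; the grip force is fixed at half the most; returns when the fingers have stopped.
- arm.sleep(seconds).
- arm.solve_ik(position, orientation): joint angles nearest the present ones, or None.
- arm.snapshot(name): name is "scene" or "top" or "wrist"; returns the picture (384x512x3 uint8, red, green, blue); there is no depth.
- arm.get_calibration(name): a dict with "intrinsics" (3x3 intrinsics, pixels), "k1" (the pictures are not rectified: a ray, as slopes to the right and down, at radius r is drawn at 1 + k1 r^2 times it, then the intrinsics apply), "cam_to_world" (4x4, takes a point from camera to world coordinates). Camera axes: x right, y down, z forward; pixel columns grow to the right and rows downward; lengths in m; the calibration is good to about 2 mm. A picture is of the moment at which its call begins: read the wrist's pose just before it. get_calibration takes no time and is no camera call; for the wrist camera it gives the pose at the moment of the call.
A pose or a line that the arm cannot do raises arm.Unreachable and nothing moves.
- arm.sign_off(): hands the job in, once; it reports no verdict.
Readings, each from a call of its own:
- arm.current_t(): time.
- arm.current_joint_positions(): joint angles.
- arm.current_dq(): joint speeds.
- arm.current_tau(): joint torques, N m.
- arm.current_ee_pos(): TCP position.
- arm.current_tool_rot(): TCP orientation.
- arm.current_force(): force on the tool from outside, world axes, zero at the start.
- arm.current_torque(): the same for the moment, N m.
- arm.current_width(): finger opening in m.
Only numpy, scipy, OpenCV 4.12 (cv2) and the standard library are available. Lean on these libraries where they do the work, as an engineer would, in place of code of your own. Each camera call takes 0.05 s, during which the arm holds its last target.

## Working session

There is one attempt and no reset: what is moved stays moved. The work goes in short steps, each a Python script; the robot and the scene stay as the last script left them, time stands still between calls to the robot, and variables do not carry over. Pictures are saved under pics/ and viewed, and the job is handed in when it is done.

```bash
ls; mkdir -p pics; python3 - <<'E'
from rig import arm
import cv2
print(arm.current_t(), arm.grip_depth, arm.current_width())
for n in ("scene","top","wrist"):
    c=arm.get_calibration(n); im=arm.snapshot(n)
    cv2.imwrite(f"pics/{n}0.png",im[:,:,::-1])
    print(n,c["intrinsics"].tolist(),c["k1"]);print(c["cam_to_world"].round(4))
print(arm.current_tool_rot().round(3) if hasattr(arm.current_tool_rot(),'round') else arm.current_tool_rot())
print(arm.current_t())
E
```

```text
pics
0.0 0.0188 0.09133872371568644
scene [[454.40482302973703, 0.0, 262.7665423289967], [0.0, 454.40482302973703, 183.91214166969243], [0.0, 0.0, 1.0]] -0.016799970880009004
[[-0.6986 -0.3215  0.6393 -0.0475]
 [-0.7155  0.3236 -0.6192  0.4437]
 [-0.0078 -0.8899 -0.456   0.4839]
 [ 0.      0.      0.      1.    ]]
top [[447.84200445630387, 0.0, 252.4122846143052], [0.0, 447.84200445630387, 186.54543850304813], [0.0, 0.0, 1.0]] -0.15533026205972475
[[-0.0211 -0.9872  0.1581  0.3418]
 [-0.9996  0.0178 -0.0225 -0.0654]
 [ 0.0194 -0.1585 -0.9872  0.9478]
 [ 0.      0.      0.      1.    ]]
wrist [[294.47033208364877, 0.0, 255.22540351573141], [0.0, 294.47033208364877, 189.4655895274875], [0.0, 0.0, 1.0]] -0.06313117810948635
[[ 4.286e-01  8.750e-01  2.252e-01  2.041e-01]
 [ 9.035e-01 -4.151e-01 -1.070e-01  5.936e-01]
 [-2.000e-04  2.493e-01 -9.684e-01  3.841e-01]
 [ 0.000e+00  0.000e+00  0.000e+00  1.000e+00]]
[[-0.904  0.428 -0.   ]
 [ 0.428  0.904 -0.001]
 [ 0.    -0.001 -1.   ]]
0.15
```

View pics/scene0.png

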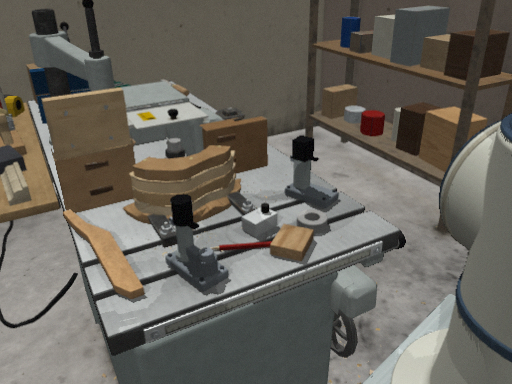

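View pics/top0.png

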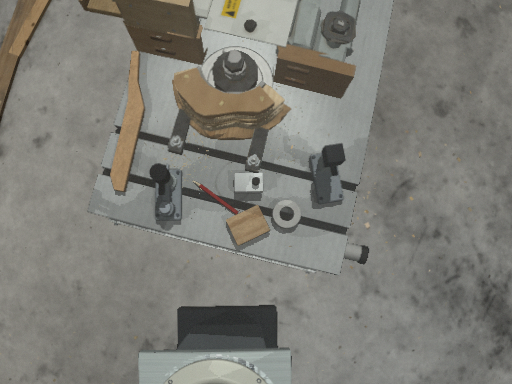

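View pics/wrist0.png

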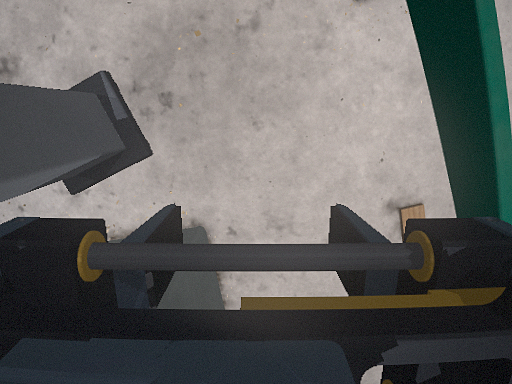

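```bash
cat > h.py <<'E'
import numpy as np, cv2
def K(c): return np.array(c["intrinsics"]),float(c["k1"]),np.array(c["cam_to_world"])
def ray(c,u,v):
    k,k1,T=K(c); d=np.array([(u-k[0,2])/k[0,0],(v-k[1,2])/k[1,1]])
    s=d.copy()
    for _ in range(30): s=d/(1+k1*(s@s))
    w=T[:3,:3]@np.array([s[0],s[1],1]); return T[:3,3],w/np.linalg.norm(w)
def onz(c,u,v,z):
    o,w=ray(c,u,v); return o+w*(z-o[2])/w[2]
def proj(c,p):
    k,k1,T=K(c); q=T[:3,:3].T@(np.array(p)-T[:3,3]); s=q[:2]/q[2]; s=s*(1+k1*(s@s))
    return np.array([k[0,0]*s[0]+k[0,2],k[1,1]*s[1]+k[1,2]])
def tri(rays):
    A=np.zeros((3,3));b=np.zeros(3)
    for o,w in rays:
        P=np.eye(3)-np.outer(w,w);A+=P;b+=P@o
    x=np.linalg.solve(A,b); return x,[np.linalg.norm((np.eye(3)-np.outer(w,w))@(x-o)) for o,w in rays]
E
python3 - <<'E'
import cv2
a=cv2.imread("pics/top0.png")[145:235,130:220]; cv2.imwrite("pics/topc.png",cv2.resize(a,None,fx=6.5,fy=6.5,interpolation=cv2.INTER_CUBIC))
a=cv2.imread("pics/scene0.png")[185:300,140:250]; cv2.imwrite("pics/scenec.png",cv2.resize(a,None,fx=5,fy=5,interpolation=cv2.INTER_CUBIC))
E
```

```text
(no output)
```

View pics/topc.png

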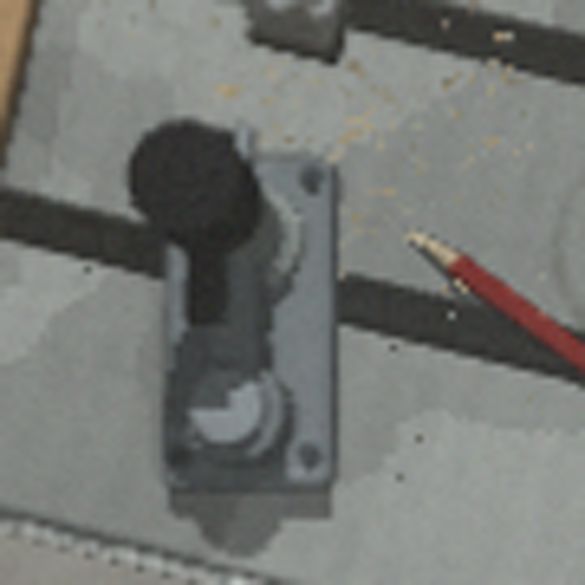

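View pics/scenec.png

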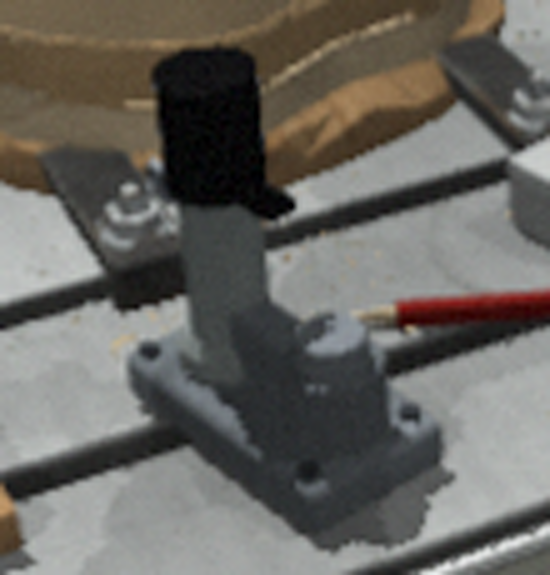

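```bash
python3 - <<'E'
from rig import arm
from h import *
ct=arm.get_calibration("top");cs=arm.get_calibration("scene")
T=lambda x,y:(130+x/6.5-.5+.5/6.5,145+y/6.5-.5+.5/6.5)
S=lambda x,y:(140+x/5-.4,185+y/5-.4)
print("cap",onz(ct,*T(187,178),.13), onz(cs,*S(205,68),.13), tri([ray(ct,*T(187,178)),ray(cs,*S(205,68))]))
print("btn",onz(ct,*T(236,411),.056), onz(cs,*S(334,335),.056),tri([ray(ct,*T(236,411)),ray(cs,*S(334,335))]))
print("tab",onz(ct,*T(206,312),.092),onz(cs,*S(290,206),.092))
for n,p in dict(TR=(335,160),BR=(335,488),BL=(168,488)).items(): print(n,onz(ct,*T(*p),.018))
for n,p in dict(L=(130,350),R=(438,432),B=(308,505)).items(): print(n,onz(cs,*S(*p),.018))
E
```

```text
cap [0.5034732  0.09084415 0.13      ] [0.50658536 0.09207581 0.13      ] (array([0.50435967, 0.091871  , 0.13046622]), [np.float64(0.0014315256447965607), np.float64(0.001431525644796529)])
btn [0.44453682 0.08884756 0.056     ] [0.4462312 0.0926868 0.056    ] (array([0.44604713, 0.09051869, 0.0546377 ]), [np.float64(0.0019327841508123376), np.float64(0.0019327841508122844)])
tab [0.47020406 0.09186319 0.092     ] [0.47060819 0.08854093 0.092     ]
TR [0.5306515  0.06369233 0.018     ]
BR [0.42357352 0.06333925 0.018     ]
BL [0.42438398 0.1173017  0.018     ]
L [0.53299863 0.11717817 0.018     ]
R [0.42308402 0.07085514 0.018     ]
B [0.42389379 0.12358412 0.018     ]
```

```bash
python3 - <<'E'
from rig import arm
from h import *
R=np.array([[-1,0,0],[0,1,0],[0,0,-1.]])
print(arm.solve_ik([.44,.091,.27],R), arm.solve_ik([.51,.091,.22],R))
arm.move_l([.268,.565,.27])
arm.move_to([.44,.091,.27],R)
arm.grip(.04)
c=arm.get_calibration("wrist"); im=arm.snapshot("wrist")
cv2.imwrite("pics/w1.png",im[:,:,::-1]); import pickle; pickle.dump(c,open("w1.pkl","wb"))
print(arm.current_t(),arm.current_ee_pos(),arm.current_width(),arm.current_force())
print(c["cam_to_world"].round(3))
for p in ([.504,.091,.13],[.446,.091,.056],[.475,.091,.092]): print(proj(c,p))
E
```

```text
[ 4.06246445e+00  9.15616035e+00  9.31685627e+01 -2.54444375e-14
  7.76752769e+01 -8.59375355e+01] [ 3.51063409e+00  1.77844215e+01  8.94191837e+01 -2.54444375e-14
  7.27963948e+01 -8.64893659e+01]
3.6333 [0.44000614 0.09099995 0.27002339] 0.039989933485615824 [ 0.64568981 -0.04842974  0.49897744]
[[ 0.     0.968  0.25   0.37 ]
 [ 1.    -0.     0.001  0.09 ]
 [ 0.001  0.25  -0.968  0.467]
 [ 0.     0.     0.     1.   ]]
[255.88639135 227.1355253 ]
[255.7363823  169.25110425]
[255.80407407 195.87079906]
```

View pics/w1.png

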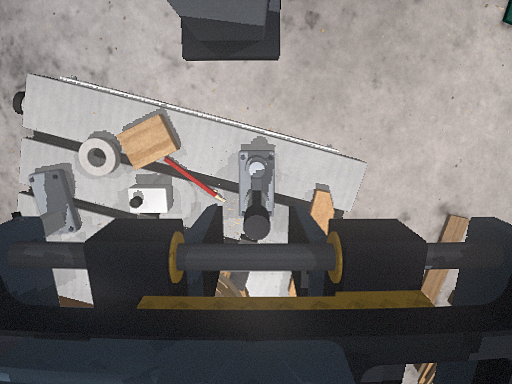

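```bash
python3 - <<'E'
import cv2
a=cv2.imread("pics/w1.png")[140:245,215:300]; cv2.imwrite("pics/w1c.png",cv2.resize(a,None,fx=5.5,fy=5.5,interpolation=cv2.INTER_CUBIC))
E
```

```text
(no output)
```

View pics/w1c.png

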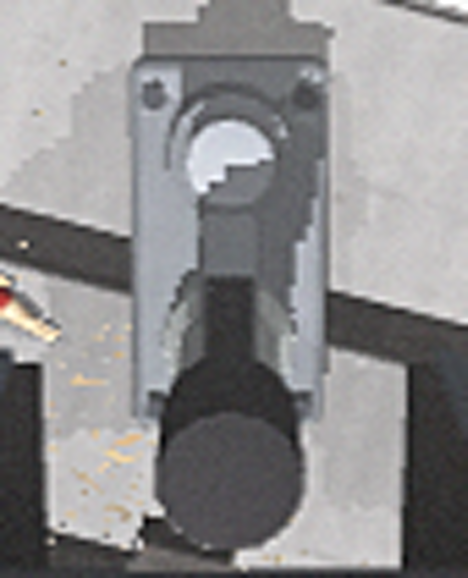

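```bash
python3 - <<'E'
from h import *
import pickle; c=pickle.load(open("w1.pkl","rb"))
W=lambda x,y:(215+x/5.5-.41,140+y/5.5-.41)
for n,p,z in (("cap",(230,480),.13),("btn",(231,162),.056),("tabtip",(228,279),.0945),("footL",(134,60),.018),("footR",(325,60),.018),("footLb",(135,415),.018)): print(n,onz(c,*W(*p),z))
E
```

```text
cap [0.50364372 0.09163738 0.13      ]
btn [0.44570367 0.09220793 0.056     ]
tabtip [0.46676416 0.09130478 0.0945    ]
footL [0.42404244 0.06553348 0.018     ]
footR [0.42405781 0.11843412 0.018     ]
footLb [0.52787812 0.06438326 0.018     ]
```

```bash
python3 - <<'E'
from rig import arm
from h import *
Y=.0915; dx=-.009; d=.008
def P(th):
    a,b=.049,.005
    return np.array([.524-a*np.cos(th)+b*np.sin(th)+dx, Y, .087+a*np.sin(th)+b*np.cos(th)-d])
p=P(0); print(p)
arm.move_l(p+[0,0,.06],feed=.15); f0=np.array(arm.current_force())
arm.move_l(p,feed=.08); print("down",np.array(arm.current_force())-f0)
arm.grip(.0); print("w",arm.current_width(),np.array(arm.current_force())-f0)
for th in np.arange(.15,1.46,.1625):
    arm.move_l(P(th),feed=.05); print(round(th,2),(np.array(arm.current_force())-f0).round(1),round(arm.current_width(),4))
im=arm.snapshot("scene"); cv2.imwrite("pics/s2.png",im[:,:,::-1])
a=im[120:300,110:310,::-1]; cv2.imwrite("pics/s2c.png",cv2.resize(a,None,fx=3,fy=3,interpolation=cv2.INTER_CUBIC))
print(arm.current_t(),arm.current_ee_pos())
E
```

```text
[0.466  0.0915 0.084 ]
down [ 0.11795263 -0.58379764  0.39613318]
w 0.0006862518902283677 [ 0.22410872 -1.17163917  0.20524126]
0.15 [ 0.7 -1.4 -0. ] 0.0003
0.31 [-0.3 -1.3 -0.5] 0.0003
0.48 [ 0.2 -0.4  1.1] 0.0004
0.64 [ 0.8 -1.8  0. ] 0.0006
0.8 [-0.3 -1.1  0.6] 0.0004
0.96 [ 0.8 -1.1 -0.7] 0.0007
1.12 [ 0.4 -1.  -0.5] 0.0006
1.29 [ 0.2 -1.6 -0.2] 0.0006
1.45 [-0.1 -0.5  0.2] 0.0006
9.0833 [0.51410528 0.09148011 0.12818673]
```

View pics/s2c.png

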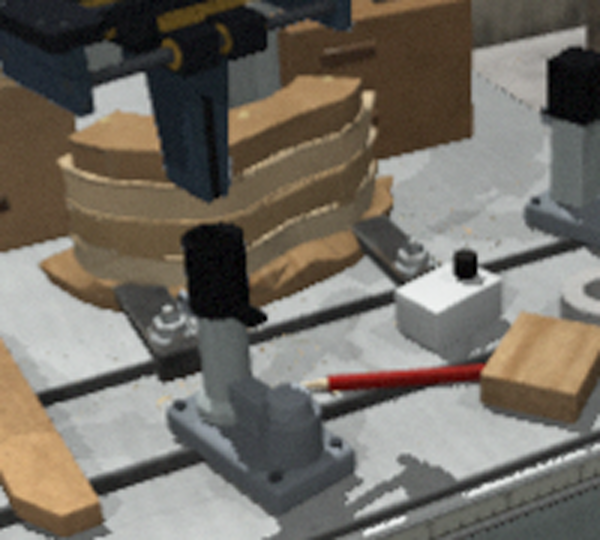

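```bash
python3 - <<'E'
from rig import arm
from h import *
print(arm.current_ee_pos(),arm.current_tool_rot().round(4).tolist(), arm.current_joint_positions(), arm.current_width())
cs=arm.get_calibration("scene");ct=arm.get_calibration("top")
p=arm.current_ee_pos(); print(proj(cs,p),proj(ct,p)); q=np.array(p)+[0,0,.06]; print(proj(cs,q),proj(ct,q))
print(proj(cs,[.504,.0915,.13]),proj(ct,[.504,.0915,.13]))
a=arm.snapshot("scene")[140:260,130:240,::-1]; b=arm.snapshot("top")[120:240,100:210,::-1]
cv2.imwrite("pics/st3.png",cv2.resize(np.hstack([a,b]),None,fx=3.6,fy=3.6,interpolation=cv2.INTER_CUBIC))
cv2.imwrite("pics/w3.png",arm.snapshot("wrist")[:,:,::-1])
E
```

```text
[0.51410528 0.09148011 0.12818673] [[-1.0, 0.0, -0.0001], [0.0, 1.0, -0.0], [0.0001, -0.0, -1.0]] [ 3.53653636e+00  2.42077943e+01  9.57643711e+01 -1.16982710e-03
  6.00338916e+01 -8.64606151e+01] 0.0006740155133600225
[178.31332624 197.47144922] [158.27375964 166.58093581]
[174.77495377 163.93425474] [151.86153377 159.62234022]
[181.82932371 198.62557918] [158.00205118 171.6910636 ]
```

View pics/st3.png

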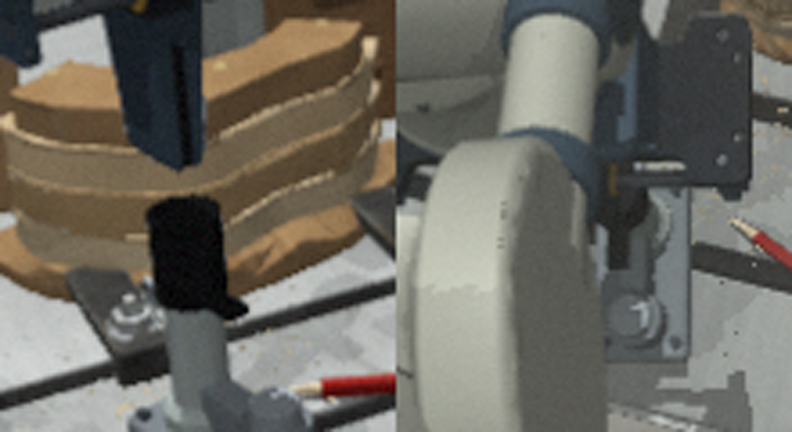

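View pics/w3.png

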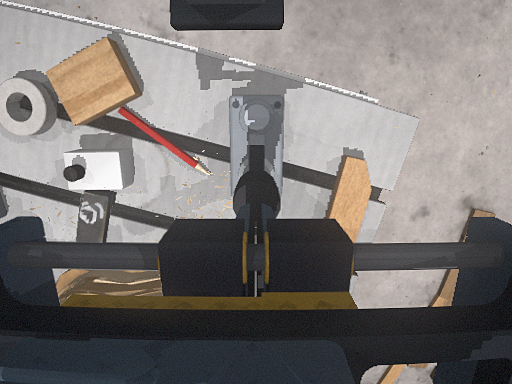

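```bash
python3 - <<'E'
from rig import arm
from h import *
p=np.array(arm.current_ee_pos()); p[:2]=[.504,.0915]
arm.move_l(p,feed=.1); arm.sleep(.1)
f0=np.mean([arm.current_force() for _ in range(5)],0); print(f0)
z=p[2]
while z>.095:
    z-=.001; arm.move_l([.504,.0915,z],feed=.02)
    f=np.array(arm.current_force())-f0
    if f[2]>3:
        arm.sleep(.1); f=np.array(arm.current_force())-f0
        print("contact?",z,f.round(2))
        if f[2]>3: break
print(arm.current_ee_pos(),arm.current_t(),(np.array(arm.current_force())-f0).round(2))
a=arm.snapshot("scene")[140:260,130:240,::-1]
cv2.imwrite("pics/s4.png",cv2.resize(a,None,fx=5,fy=5,interpolation=cv2.INTER_CUBIC))
E
```

```text
[-0.04686194 -0.743621    0.45477966]
contact? 0.10422129463250823 [0.16 0.44 4.59]
[0.50413161 0.09150255 0.10435671] 15.6833 [0.16 0.44 4.59]
```

View pics/s4.png

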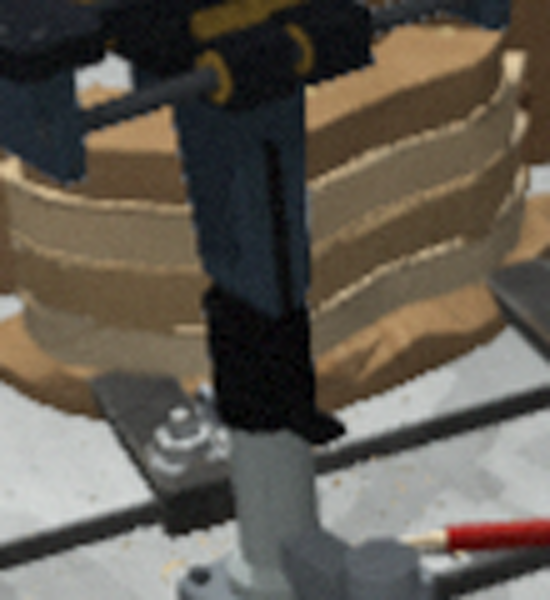

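```bash
python3 - <<'E'
from rig import arm
from h import *
cs=arm.get_calibration("scene")
for p in ([.488,.105,.13],[.52,.105,.13],[.488,.078,.13],[.504,.0915,.13]):
    u=proj(cs,p); print(p,((u-[130,140]+.4)*5).round(1))
E
```

```text
[0.488, 0.105, 0.13] [255.4 327.3]
[0.52, 0.105, 0.13] [197.8 292.5]
[0.488, 0.078, 0.13] [324.9 297.7]
[0.504, 0.0915, 0.13] [261.1 295.1]
```

```bash
cat >> h.py <<'E'
DZ=.0255
E
python3 - <<'E'
from rig import arm
from h import *
Y=.0915; dx=-.009; d=.008
def P(th):
    a,b=.049,.005
    return np.array([.524-a*np.cos(th)+b*np.sin(th)+dx, Y, .087+a*np.sin(th)+b*np.cos(th)-d-DZ])
p=P(0); print(p)
arm.move_l([.504,Y,.125],feed=.15)
arm.grip(.04)
arm.move_l([p[0],Y,.115],feed=.15); f0=np.array(arm.current_force())
arm.move_l(p,feed=.08); print("down",(np.array(arm.current_force())-f0).round(1))
arm.grip(.0); w=arm.current_width(); print("w",w,(np.array(arm.current_force())-f0).round(1))
if w>.006:
  for th in np.arange(.15,1.46,.1625):
    arm.move_l(P(th),feed=.06); print(round(th,2),(np.array(arm.current_force())-f0).round(1),round(arm.current_width(),4))
im=arm.snapshot("scene")
a=im[120:300,110:310,::-1]; cv2.imwrite("pics/s5c.png",cv2.resize(a,None,fx=3,fy=3,interpolation=cv2.INTER_CUBIC))
print(arm.current_t(),arm.current_ee_pos())
E
```

```text
[0.466  0.0915 0.0585]
down [-1.6 -2.   1.3]
w 0.011149033040908583 [-1.1  5.8  2.5]
0.15 [-1.3  4.8 -3. ] 0.0112
0.31 [-1.6  5.  -2.8] 0.0113
0.48 [-1.5  5.8 -3. ] 0.0115
0.64 [-2.8  4.4 -0.8] 0.0111
0.8 [-6.3  6.  -6. ] 0.0111
0.96 [-7.8  5.2  4.8] 0.0111
1.12 [-5.4  4.3  2.2] 0.0113
1.29 [-5.4  4.4  3.1] 0.011
1.45 [-4.   2.7  2.1] 0.011
21.1917 [0.51328436 0.09200628 0.10258837]
```

View pics/s5c.png

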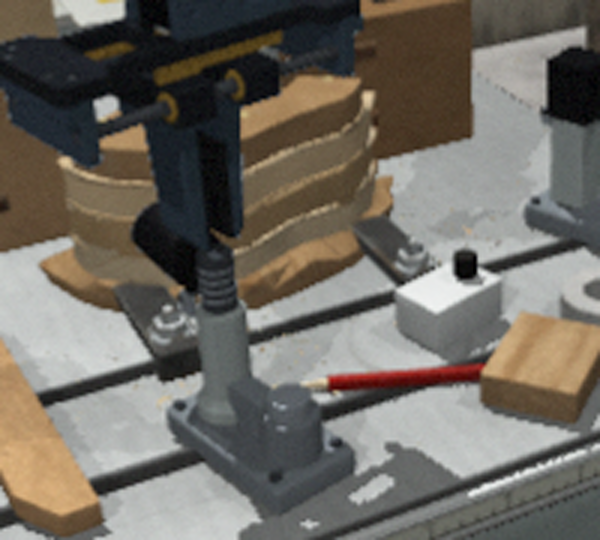

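```bash
python3 - <<'E'
from rig import arm
from h import *
arm.grip(.045); arm.sleep(.3)
p=np.array(arm.current_ee_pos()); print(p)
arm.move_l([p[0],p[1],.135],feed=.15)
im=arm.snapshot("scene")
a=im[120:300,110:310,::-1]; cv2.imwrite("pics/s6c.png",cv2.resize(a,None,fx=3,fy=3,interpolation=cv2.INTER_CUBIC))
print(arm.current_t(),arm.current_ee_pos(),arm.current_force())
E
```

```text
[0.5140696  0.09152012 0.10275302]
22.5917 [0.51392175 0.09151117 0.13476528] [-0.97200588  0.60882155 -0.00223959]
```

View pics/s6c.png

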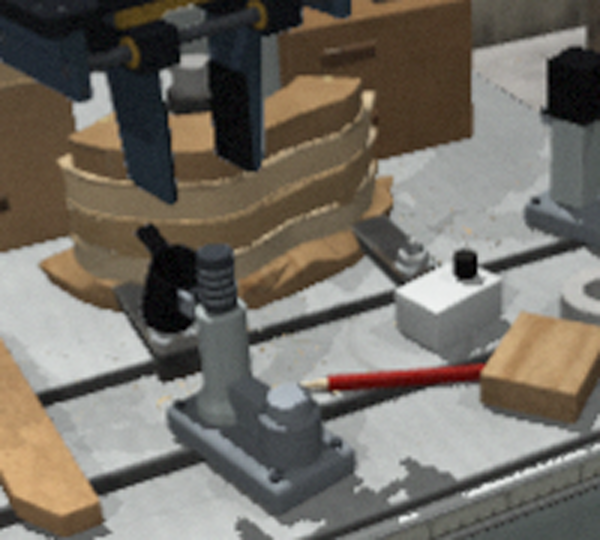

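```bash
python3 - <<'E'
from rig import arm
from h import *
X,Y=.4455,.092
arm.move_l([X,Y,.135],feed=.2)
arm.grip(0)
arm.move_l([X,Y,.036],feed=.12); arm.sleep(.1)
f0=np.mean([arm.current_force() for _ in range(5)],0); print(f0.round(2))
z=.032
while z>.016:
    arm.move_l([X,Y,z],feed=.03); f=(np.array(arm.current_force())-f0)[2]; e=arm.current_ee_pos()[2]
    print(round(z,4),round(e,4),round(f,1))
    if f>14 and z<.029: break
    z-=.001 if f<9 else .0005
arm.sleep(.2); print(arm.current_ee_pos(),(np.array(arm.current_force())-f0).round(1))
arm.move_l([X,Y,.135],feed=.2)
im=arm.snapshot("scene")
a=im[120:300,110:310,::-1]; cv2.imwrite("pics/s7c.png",cv2.resize(a,None,fx=3,fy=3,interpolation=cv2.INTER_CUBIC))
print(arm.current_t())
E
```

```text
[ 0.24 -0.24  0.03]
0.032 0.032 -0.5
0.031 0.031 -0.3
0.03 0.03 -0.5
0.029 0.0289 -0.3
0.028 0.0279 -0.2
0.027 0.0269 0.4
0.026 0.0259 0.6
0.025 0.0249 0.8
0.024 0.0242 11.2
0.0235 0.0241 23.6
[0.44558892 0.09198917 0.02414752] [-4.9 -0.1 23.9]
28.4417
```

View pics/s7c.png

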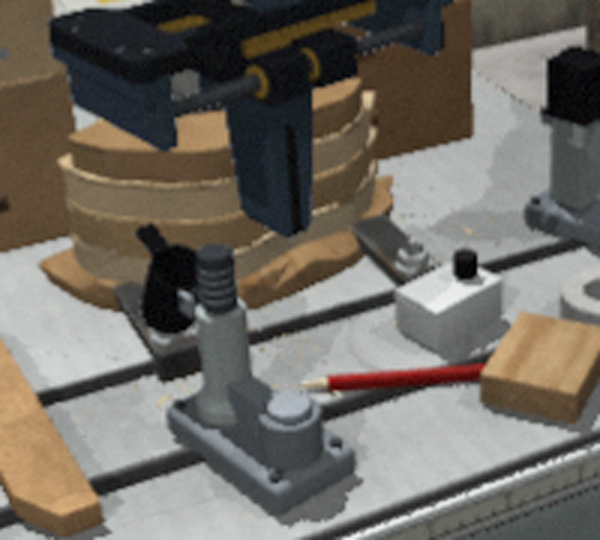

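```bash
python3 - <<'E'
from rig import arm
from h import *
X,Y=.501,.092
arm.grip(.045)
arm.move_l([X,Y,.135],feed=.2)
arm.sleep(.1); f0=np.mean([arm.current_force() for _ in range(5)],0); print(f0.round(2)); np.save("f0.npy",f0)
arm.move_l([X,Y,.0695],feed=.1); print((np.array(arm.current_force())-f0).round(1))
arm.grip(0); print("w",arm.current_width(),(np.array(arm.current_force())-f0).round(1),arm.current_t())
im=arm.snapshot("scene")
a=im[120:300,110:310,::-1]; cv2.imwrite("pics/s8c.png",cv2.resize(a,None,fx=3,fy=3,interpolation=cv2.INTER_CUBIC))
E
```

```text
[-0.07  0.01 -0.81]
[0.1 0.7 1. ]
w 0.019033210641571683 [-0.6  2.7  5. ] 31.1083
```

View pics/s8c.png

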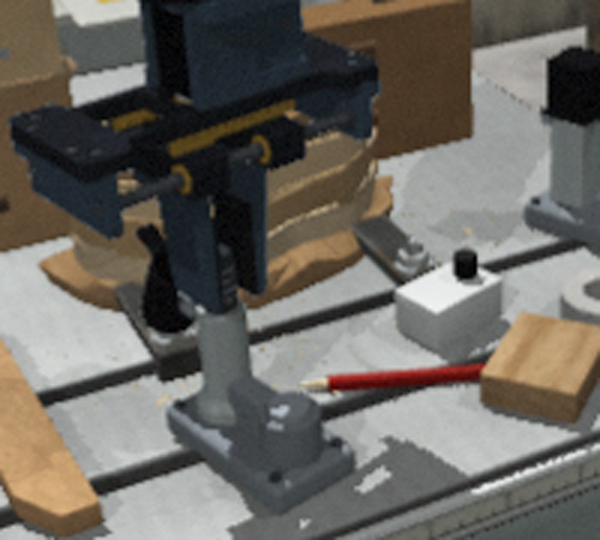

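```bash
python3 - <<'E'
from rig import arm
from h import *
X,Y=.501,.0923; f0=np.load("f0.npy"); z0=.0695
for dz in (.01,.02,.04,.048,.052,.06,.08,.09,.095,.097):
    arm.move_l([X,Y,z0+dz],feed=.06); print(dz,(np.array(arm.current_force())-f0).round(1),round(arm.current_ee_pos()[2]-z0,4),round(arm.current_width(),4))
im=arm.snapshot("scene")
a=im[60:300,90:310,::-1]; cv2.imwrite("pics/s9c.png",cv2.resize(a,None,fx=2.5,fy=2.5,interpolation=cv2.INTER_CUBIC))
print(arm.current_t())
E
```

```text
0.01 [ 2.5 -0.1 -1.1] 0.0102 0.0192
0.02 [ 1.6  0.3 -1.4] 0.0201 0.0195
0.04 [ 1.6  0.2 -2.4] 0.0401 0.019
0.048 [ 2.3 -1.4 -1.2] 0.048 0.0189
0.052 [ 3.2 -0.5 -4.5] 0.0519 0.0193
0.06 [ 3.  -1.1 -5.4] 0.06 0.0195
0.08 [ 4.1 -0.8 -5.7] 0.0798 0.0193
0.09 [ 3.2 -1.6 -5.5] 0.0898 0.0192
0.095 [ 3.5 -1.8 -4.5] 0.0948 0.0194
0.097 [ 3. -1. -6.] 0.0969 0.0194
34.4417
```

View pics/s9c.png

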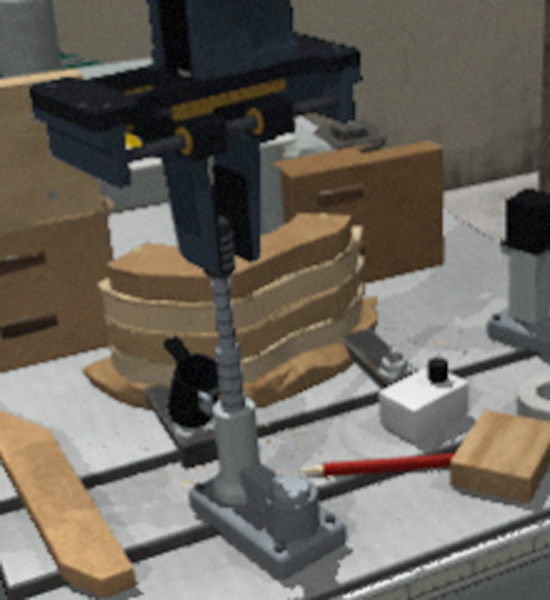

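The telescope is following the fingers: the knob is in the jaws at crop (225,245), and both sections are visible below it. Next I creep up to the hard stop.

```bash
python3 - <<'E'
from rig import arm
from h import *
X,Y=.501,.0923; f0=np.load("f0.npy"); z0=.0695
dz=.0975
while dz<.104:
    arm.move_l([X,Y,z0+dz],feed=.03); arm.sleep(.05); f=np.mean([arm.current_force() for _ in range(4)],0)-f0
    print(round(dz,4),f.round(1),round(arm.current_ee_pos()[2]-z0,4))
    if f[2]<-9.5: break
    dz+=.0005
arm.sleep(.5); print((np.array(arm.current_force())-f0).round(1),arm.current_ee_pos()-np.array([X,Y,z0]),arm.current_width(),arm.current_t())
im=arm.snapshot("scene")
a=im[60:300,90:310,::-1]; cv2.imwrite("pics/s10c.png",cv2.resize(a,None,fx=2.5,fy=2.5,interpolation=cv2.INTER_CUBIC))
E
```

```text
0.0975 [ 2.9 -0.6 -6. ] 0.0975
0.098 [ 3.1 -1.4 -6.2] 0.098
0.0985 [ 2.1 -1.4 -5. ] 0.0985
0.099 [ 2.7 -1.3 -6.8] 0.099
0.0995 [ 2.5 -1.4 -5.4] 0.0995
0.1 [ 2.5 -1.8 -5.6] 0.1
0.1005 [ 3.  -1.3 -7.3] 0.1005
0.101 [  4.9  -1.1 -16.7] 0.1007
[  5.4  -1.8 -21.8] [-1.98770868e-04 -1.97229400e-07  1.00806735e-01] 0.01912589745812512 37.3417
```

View pics/s10c.png

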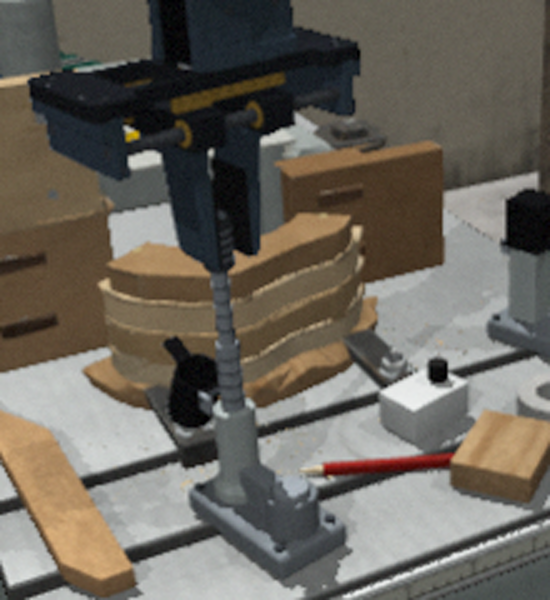

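```bash
python3 - <<'E'
from rig import arm
from h import *
X,Y=.501,.0923; f0=np.load("f0.npy"); z0=.0695
arm.move_l([X,Y,z0+.1002],feed=.03)
for _ in range(3):
    arm.sleep(.4); print((np.array(arm.current_force())-f0).round(1),round(arm.current_ee_pos()[2]-z0,4),round(arm.current_width(),4))
im=arm.snapshot("scene")
a=cv2.imread("pics/scene0.png"); cv2.imwrite("pics/cmp.png",cv2.resize(np.hstack([a[120:270,150:360],im[120:270,150:360,::-1]]),None,fx=1.9,fy=1.9))
print(arm.current_t())
E
```

```text
[ 0.9 -1.8 -5.4] 0.1004 0.0194
[ 1.8 -1.2 -5.2] 0.1002 0.0188
[ 1.4 -1.5 -4.9] 0.1002 0.0194
38.8917
```

View pics/cmp.png

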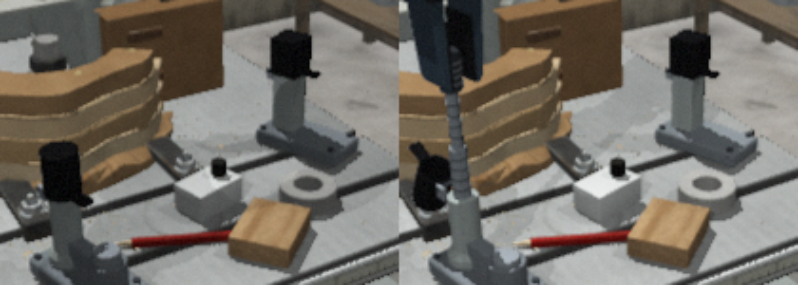

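```bash
python3 -c "
from rig import arm
arm.sign_off(); print(arm.current_t())"
```

```text
the job is handed in; nothing more can be done
the job is handed in; nothing more can be done
```

The gauge is fully drawn out and I handed the job in at about 39 s with the fingers still holding the knob. I can't read the gauge's joints and sign-off gave no verdict, so the checks below are from force, position and pictures.

- **Cap:** I pinched the round gauge's tab, swung it past upright and let go; the picture shows it lying back.
- **Button:** it met a hard stop with the fingertips at about 50 mm above the table, as expected for fully down. The picture shows it lower in its boss.
- **Telescope:** I pulled the knob up past the first stop, where the pull rose from about 2 N to 5 N. The second stop came at about 100.5 mm, and I then backed off slightly to hold at 100.2 mm. The jaws read 19 mm on the 20 mm knob.
- **Surroundings:** before and after pictures show the loose things unmoved and the square holder's cap shut.

Some readings went wrong or disagreed:

- **First tab grasp missed:** the jaws closed on nothing. Resting the fingers on the cap's known top showed their real ends about 25.5 mm above the reported TCP. I corrected for that from then on, and the button and knob heights agreed with it.
- **Button force:** it read under 1 N on the way down instead of 4–5 N, then 24 N at the stop.
- **Stop force:** the pull reached 22 N at the second stop, above the 9.5 N I had set as the limit.
- **Holding force:** the final pull read about 5 N, below the 7 N given.

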